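# Index the practice-jaw turntable to its next notch

### The job

Using the fingertips only, index the practice-jaw turntable by one notch clockwise as seen from above: press the spring plunger on its arm in to unlock it, push the table round, and leave it locked in the very next notch with the plunger sprung fully back up. Do not force it, skip past the notch or turn it the other way. Nothing is to be picked up: the two loose practice teeth ride round in their tray on the table, and the other things on the bench stay where they are.

Things in the scene. Friction and masses are not known exactly. Their poses are not given: they have to be found in the camera images.
- turntable (a joint): aluminium turntable, a disc of radius 100 mm, with a practice jaw clamped on it (top 93 mm above the bench), over a fixed steel index plate of radius 120 mm with 8 notches in its rim, 0.785 rad apart. 0 = locked in the starting notch, positive = clockwise seen from above, 0.785 = next notch. Friction 0.12 N m, damped; stays where it is left. Play in a notch 0.015 rad each way
- plunger (a joint): spring plunger: 0 = fully up, 0.016 m = fully in (2.2 N up, 5.1 N in). Up, its tongue locks the table in a notch; pressed over 0.012 it is free. Between notches (from about 0.05 rad of turn) the tongue is caught under the index plate, so it stays in at about 0.011 with no finger on it and springs up by itself at the next notch, locking the table. Held in there, it lets the table run past
- turntable_axis (a point): centre of the turntable's top face, on its turning axis, 58 mm above the bench. The turning axis is vertical
- plunger_top (a point): centre of the top of the plunger's black round button, diameter 32 mm, on the turntable's arm: 92 mm above the bench when up, 76 mm when fully in (pressed straight down); 126 mm from the turning axis. Moves with plunger and table. The arm around it is flat, 58 mm above the bench; a bush of radius 15 mm rises to 66 mm under the button
- push_plate (a point): point on the face to push, 100 mm above the bench, of the upright push plate on the arm just clockwise of the plunger: plate 46 mm wide (along the arm), 8 mm thick, reaching 112 mm above the bench. Its face looks at the plunger, square to the travel, 23 mm from the plunger's axis; 126 mm out along the arm. A fingertip on the button has it just ahead
- start_notch (a point): middle of the rim of the notch where the table starts, on the upper face of the index plate, 42 mm above the bench, fixed
- next_notch (a point): the same point of the next notch clockwise, under the plunger when the job is done, fixed
- tooth_tray (a point): middle of the floor (61 mm above the bench) of the small steel tray, 44 x 60 x 11 mm, fixed on the turntable on the side away from the arm; it turns with it
- tooth_a_mid (a point): middle (13 mm up) of a loose practice tooth on a 16 mm square block, 26 mm high in all, standing in the tray on the turntable. Rides along, not to be handled
- tooth_b_mid (a point): middle (13 mm up) of a second loose practice tooth, the same, standing in the tray beside the first. Not to be handled
- mirror: mouth mirror, steel, 168 mm long, lying on the bench beside the turntable near the arm's path, at most 10 mm high. Leave alone
- scaler: double-ended scaler, 180 mm long, lying on the right of the bench beside the white tray, 10 mm high. Leave alone
- cup: small round steel cup, 48 mm wide, 34 mm high, standing on the bench close to the turntable. Leave alone
- jar: brown glass jar with a white cap, 52 mm wide, 75 mm high, on the far left of the bench. Leave alone
- cassette: steel instrument cassette, 260 x 170 x 32 mm, full of instruments, on the left of the bench. Leave alone
- tray: white plastic tray, 280 x 210 x 24 mm, with a plaster cast (43 mm high) and instruments in it, on the right of the bench. Leave alone

How it is judged:
By the outcome, as a careful person would: the job done as asked, in the order asked, and still so for the second after the job is handed in, with the robot touching nothing.
It also fails if it takes over 40 s, if anything falls off the work surface, if the arm or the gripper's body presses on something with over 40 N, if the wrist force passes 120 N, or if a joint passes its speed limit or range.

### The arm

A 6-joint arm with a two-finger parallel gripper is mounted at the origin on the work surface. World frame = base frame: x ahead of the robot, y to its left, z up, the work surface at z = 0. Lengths are in m, angles in rad, forces in N, time in s.
With the tool pointing down it reaches from about 0.3 to 0.775 m from the base axis. Payload 14.6 kg.
Tool frame: the origin (TCP) lies at the very end of the fingers, on their centre line; the grasp point (between the pads) lies r.grasp_offset behind it (r.grasp_offset is the distance from the TCP to the grasp point, in m); z points along the fingers, x is the direction in which the jaws open and shut, and the axes are right-handed (so a half turn about z gives the same grasp; the last joint's range is limited). The gripper opens to 94 mm and grips with 3 to 60 N. Pads are 16 mm wide; open, the fingers measure 119 mm over their backs; the gripper's body (75 mm by 177 mm) begins 78 mm behind the grasp point.
Start: joints at [1.07, 0.3, 1.521, -0, 1.321, -0.067], TCP at [0.231, 0.499, 0.205] pointing down, gripper open.
Joint ranges: [-3.03, 3.03], [-0.79, 2.21], [0.23, 2.52], [-1.04, 4.18], [0, 3.07], [-2.55, 2.55]. Speed limits (rad/s): [2.22, 2.22, 2.57, 3.14, 3.14, 3.14].

### API

Orientations are given as a 3x3 rotation matrix whose columns are the frame's x, y, z axes.
In Python, from bench import monitor, camera, camera_model, workorder, r gives the robot as it stands.
- The arm moves only by the tool move_arm, never from a script. Its argument "rows" is a list of rows, each a list of 2 entries, a list of its own where there are three numbers: the shift along the tool's x, y, z in m, then the turn about the tool's z in degrees. A call has 1 to 12 rows; each row shifts and turns the commanded pose from where the row before left it, along the tool's axes as they then stand; what a row does not reach is not made up. A row lasts 1/10 s, in which the tool goes at most 50 mm and 8.59 degrees, less where a joint would pass 70% of its speed; a pose out of reach is approached as far as the arm can. A call with a gripper value outside its range is refused whole. "gripper" is the closure, from 0 (fully open) to 1 (shut), set as the call begins (left out, the last holds). The fingers move at their own pace and stop on an object; the grip force is fixed at half the most. Time passes only in rows, so rows that do not move let the fingers close. It gives the time, the measured TCP pose, the force and the opening at its end, in the units of the state.
- monitor.get_state(): the state, without advancing time (a new reading comes with each control period).
- camera(name): name is "scene" or "top" or "wrist"; returns the picture (480x640x3 uint8, red, green, blue); there is no depth.
- camera_model(name): a dict with "K" (3x3 intrinsics, pixels), "rvec" (rotation vector, rad) and "tvec" (3), from world to camera coordinates, as OpenCV has them. Camera axes: x right, y down, z forward; pixel columns grow to the right and rows downward; lengths in m; the calibration is good to about 2 mm. A picture is of the moment at which its call begins: read the wrist's pose just before it. camera_model takes no time and is no camera call; for the wrist camera it gives the pose at the moment of the call.
- workorder.sign_off(): hands the job in, once; it reports no verdict.
The state is a dict: "time": time; "joints": joint angles; "qd": joint speeds; "joint_torque": joint torques, N m; "eef_pos": TCP position; "eef_rot": TCP orientation; "contact_force": force on the tool from outside, world axes, zero at the start; "ft_torque": the same for the moment, N m; "width": finger opening in m.
Only numpy, scipy, OpenCV 4.12 (cv2) and the standard library are available. Lean on these libraries where they do the work, as an engineer would, in place of code of your own. Each camera call takes 0.05 s, during which the arm holds its last target.

## Working session

There is one attempt and no reset: what is moved stays moved. The work goes in short steps, Python scripts to look and compute and a tool call to move; the robot and the scene stay as the last step left them, time stands still between calls to the robot, and variables do not carry over. Pictures are saved under pics/ and viewed, and the job is handed in when it is done.

Besides the shell and the picture viewer there is one more tool, called after "Request:" as name([rows], argument=value, ...), one row to a line, values as JSON. move_arm: Moves the arm, as the interface text tells. Its arguments: {"type":"object","properties":{"rows":{"type":"array"},"gripper":{"type":"number"}},"required":["rows"]}

```bash
ls; mkdir -p pics
python3 - <<'E'
from bench import monitor, camera, camera_model, workorder, r
import cv2, numpy as np
s=monitor.get_state();print({k:np.round(v,3) for k,v in s.items()})
print(r.grasp_offset)
for n in("scene","top"):
    cv2.imwrite(f"pics/{n}0.png",camera(n)[:,:,::-1]);m=camera_model(n);print(n,m)
E
```

```text
pics
{'time': np.float64(0.0), 'joints': array([ 1.07 ,  0.3  ,  1.522, -0.   ,  1.321, -0.067]), 'qd': array([-0.001,  0.   , -0.   , -0.002,  0.002,  0.   ]), 'joint_torque': array([ 1.0000e-03, -5.3182e+01, -3.5274e+01,  7.1000e-02,  2.4000e-02,
       -0.0000e+00]), 'eef_pos': array([0.231, 0.499, 0.205]), 'eef_rot': array([[ 0.42 ,  0.907, -0.001],
       [ 0.907, -0.42 , -0.001],
       [-0.001, -0.   , -1.   ]]), 'contact_force': array([-0.772,  0.282,  0.233]), 'ft_torque': array([0.015, 0.013, 0.018]), 'width': np.float64(0.094)}
0.0188
scene {'K': array([[451.54921934,   0.        , 308.11739623],
       [  0.        , 451.54921934, 240.32176037],
       [  0.        ,   0.        ,   1.        ]]), 'rvec': array([ 0.79108524,  2.75778292, -0.80382553]), 'tvec': array([ 0.49853789, -0.19118197,  1.49643809])}
top {'K': array([[467.5971308 ,   0.        , 324.25314341],
       [  0.        , 467.5971308 , 240.21574637],
       [  0.        ,   0.        ,   1.        ]]), 'rvec': array([ 2.00173209, -2.19214883,  0.26596061]), 'tvec': array([2.98694305e-04, 5.98725147e-01, 1.07320561e+00])}
```

View pics/scene0.png

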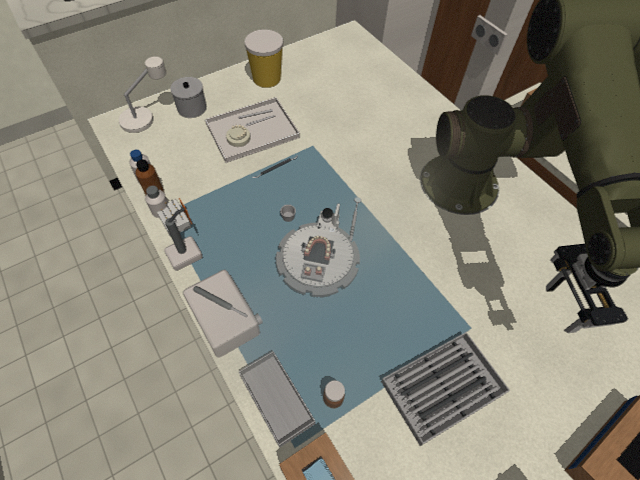

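View pics/top0.png

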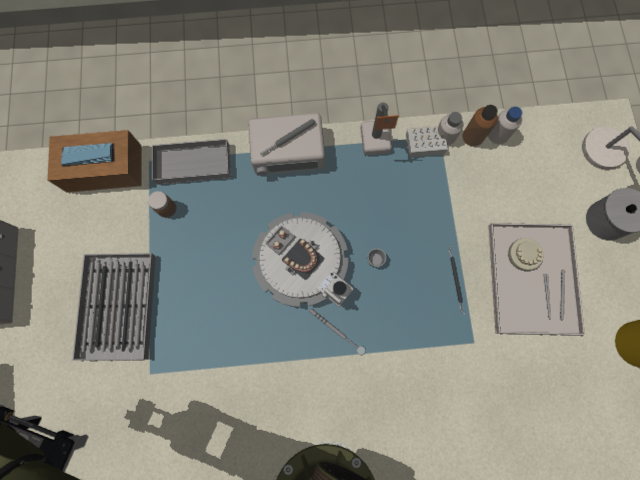

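The top view shows the turntable near (300,259), with the button at about (340,289), the cup at (377,258) and the mirror from (312,310) to (361,350). I'll enlarge it and measure.

```bash
cat > h.py <<'E'
import cv2, numpy as np
from bench import monitor, camera, camera_model, workorder, r
def ray(m,uv):
    R=cv2.Rodrigues(m["rvec"])[0]; t=np.array(m["tvec"])
    p=cv2.undistortPoints(np.array([[uv]],float),m["K"],None)[0,0]
    return -R.T@t, R.T@np.array([p[0],p[1],1])
def onz(m,uv,z):
    c,d=ray(m,uv); return c+d*(z-c[2])/d[2]
def proj(m,P):
    return cv2.projectPoints(np.array(P,float).reshape(-1,3),m["rvec"],m["tvec"],m["K"],None)[0][:,0]
E
python3 - <<'E'
from h import *
t=cv2.imread("pics/top0.png");s=cv2.imread("pics/scene0.png")
cv2.imwrite("pics/topz.png",cv2.resize(t[200:360,240:400],(640,640),interpolation=cv2.INTER_CUBIC)[:600])
cv2.imwrite("pics/scz.png",cv2.resize(s[190:310,260:380],(600,600),interpolation=cv2.INTER_CUBIC))
m=camera_model("top")
print(onz(m,(300,259),.058),onz(m,(340,289),.092))
E
```

```text
[0.5578552  0.00936628 0.058     ] [ 0.47076261 -0.07960354  0.092     ]
```

View pics/topz.png

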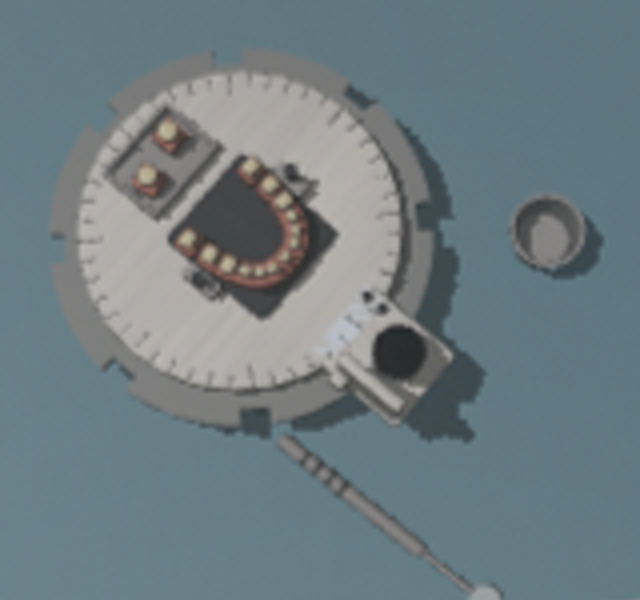

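View pics/scz.png

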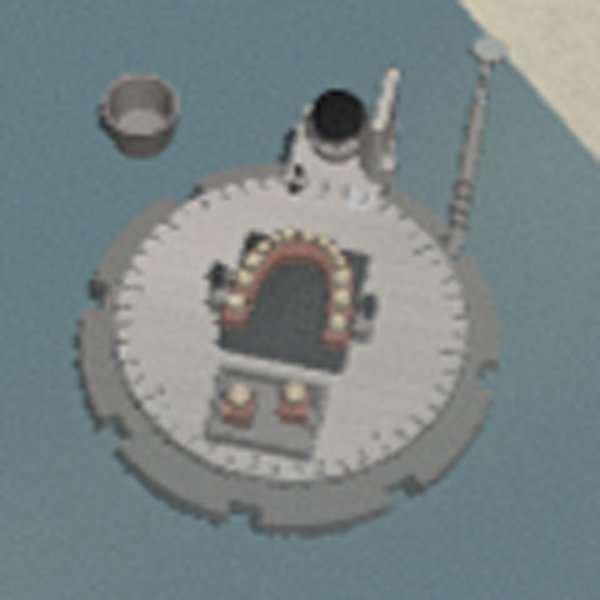

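The button shows black at zoom (400,352), and the plate is on its lower-left, clockwise side. Next I'll measure the button in both views and fit the disc centre.

Run:
```python
from h import *
res={}
for n,c in(("top",(340,288)),("scene",(327,214))):
    im=cv2.imread(f"pics/{n}0.png");g=im.max(2);m=camera_model(n)
    k=(g<60).astype(np.uint8);nl,lab,st,ce=cv2.connectedComponentsWithStats(k)
    l=[i for i in range(1,nl) if np.hypot(*(ce[i]-c))<8]
    for i in l: print(n,"btn",ce[i],st[i],onz(m,ce[i],.092))
    # disc: bright grey low saturation
    hsv=cv2.cvtColor(im,cv2.COLOR_BGR2HSV)
    cc=(300,259) if n=="top" else (318,256)
    k=((hsv[...,1]<70)&(hsv[...,2]>140)).astype(np.uint8)
    win=np.zeros_like(k);cv2.circle(win,cc,60,1,-1);k&=win
    k2=((hsv[...,1]<55)&(hsv[...,2]>70)).astype(np.uint8)&win
    for nm,kk in(("disc",k),("plate",k2)):
        nl,lab,st,ce=cv2.connectedComponentsWithStats(kk);i=1+st[1:,4].argmax()
        ct=max(cv2.findContours((lab==i).astype(np.uint8),0,1)[0],key=cv2.contourArea)[:,0].astype(float)
        P=np.array([onz(m,p,.058 if nm=="disc" else .042)[:2] for p in ct])
        R=.1 if nm=="disc" else .12
        x=np.array([.558,.009])
        from scipy.optimize import least_squares
        f=least_squares(lambda q:np.hypot(*(P-q[:2]).T)-q[2],[*x,R],loss='soft_l1',f_scale=.001)
        print(n,nm,f.x,np.median(abs(f.fun)))
```

```text
top btn [339.30708661 287.64566929] [334 282  12  13 127] [ 0.47408736 -0.07829831  0.092     ]
top disc [0.56336088 0.0100372  0.09837529] 0.0015390134901111102
top plate [0.56309783 0.00944004 0.1210014 ] 0.0018183670016657522
scene btn [326.91566265 212.63855422] [322 208  11  10  83] [ 0.47875056 -0.07356864  0.092     ]
scene disc [0.56438682 0.0120959  0.09837361] 0.0013707875036164385
scene plate [0.55751755 0.02472888 0.15941234] 0.014401567997795073
```

Request:
move_arm([
  [[-0.03,0.033,0],0],
  [[-0.03,0.033,0],0],
  [[-0.03,0.033,0],0],
  [[-0.03,0.033,0],0],
  [[-0.03,0.033,0],0],
  [[-0.03,0.033,0],0],
  [[-0.03,0.033,0],0],
  [[-0.03,0.033,0],0],
  [[-0.03,0.033,0],0],
  [[-0.03,0.033,0],0],
  [[-0.03,0.033,0],0],
  [[-0.03,0.033,0],0],
], gripper=1)

```text
time: 1.3
eef_pos: [0.4394, 0.0041, 0.2054]
eef_rot: [[0.42, 0.907, 0.0], [0.907, -0.42, 0.0], [0.0, 0.0, -1.0]]
contact_force: [0.1, 0.5, 0.8]
width: 0.0022
```

Request:
move_arm([
  [[-0.02,0.02,0],0],
  [[-0.02,0.02,0],0],
  [[-0.018,0.02,0],0],
  [[0,0,0],6.8],
  [[0,0,0],6.8],
  [[0,0,0],6.8],
  [[0,0,0],0],
  [[0,0,0],0],
  [[0,0,0],0],
])

```text
time: 2.2
eef_pos: [0.4692, -0.0719, 0.2054]
eef_rot: [[0.708, 0.706, -0.0], [0.706, -0.708, 0.0], [-0.0, -0.0, -1.0]]
contact_force: [-0.2, -0.4, 0.2]
width: 0.0005
```

Run:
```python
from h import *
s=monitor.get_state();print({k:np.round(v,4) for k,v in s.items()})
m=camera_model("wrist");im=camera("wrist");cv2.imwrite("pics/w1.png",im[:,:,::-1])
cv2.imwrite("pics/t1.png",cv2.resize(camera("top")[200:350,240:440,::-1],(800,600)))
np.save("w1.npy",m,allow_pickle=True)
for P in([.5637,.0108,.058],[.4745,-.078,.092]):print(proj(m,P))
```

```text
{'time': np.float64(2.2), 'joints': array([-0.2291,  0.1314,  1.7259, -0.    ,  1.2844, -1.0129]), 'qd': array([ 0.0015,  0.0004,  0.0003, -0.0006, -0.    ,  0.0131]), 'joint_torque': array([-3.09000e-02, -4.26483e+01, -3.47386e+01,  2.39000e-02,
        7.22000e-02, -2.03000e-02]), 'eef_pos': array([ 0.4692, -0.0719,  0.2054]), 'eef_rot': array([[ 7.083e-01,  7.059e-01, -1.000e-04],
       [ 7.059e-01, -7.083e-01,  0.000e+00],
       [-1.000e-04, -1.000e-04, -1.000e+00]]), 'contact_force': array([-0.2333, -0.3824,  0.1509]), 'ft_torque': array([ 0.008 ,  0.0399, -0.0108]), 'width': np.float64(0.0005)}
[[476.05375895 231.21512424]]
[[316.97478762 243.03496302]]
```

View pics/w1.png

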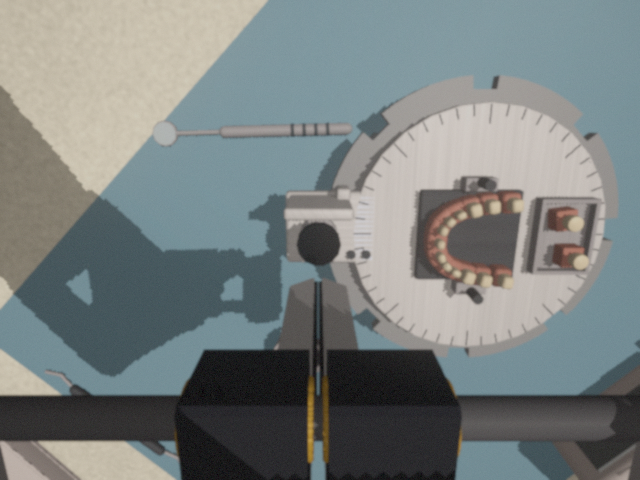

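View pics/t1.png

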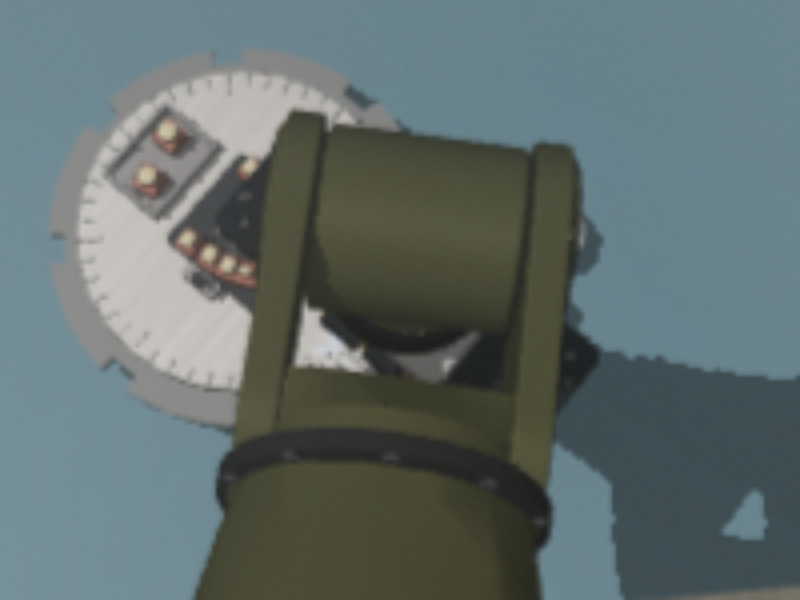

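The wrist view puts the button at (319,243), against (317,243) predicted, about 1 mm off. The plate is just ahead of it at rows 190–220. I'll go down and then press.

Request:
move_arm([
  [[0.001,0,0.02],0],
  [[0,0,0.03],0],
  [[0,0,0.03],0],
  [[0,0,0.018],0],
  [[0,0,0.007],0],
  [[0,0,0],0],
  [[0,0,0],0],
])

```text
time: 3.0
eef_pos: [0.4705, -0.0713, 0.1014]
eef_rot: [[0.71, 0.704, 0.001], [0.704, -0.71, -0.0], [0.001, 0.001, -1.0]]
contact_force: [-1.0, 0.4, -0.5]
width: 0.0005
```

Request:
move_arm([
  [[0,0,0.004],0],
  [[0,0,0.004],0],
  [[0,0,0.004],0],
  [[0,0,0.003],0],
  [[0,0,0],0],
  [[0,0,0],0],
])

```text
time: 3.6
eef_pos: [0.4702, -0.0712, 0.0856]
eef_rot: [[0.71, 0.704, 0.0], [0.704, -0.71, -0.0], [0.0, 0.0, -1.0]]
contact_force: [0.4, -0.9, 3.5]
width: 0.0005
```

Run:
```python
from h import *
im=camera("wrist");cv2.imwrite("pics/w2.png",im[:,:,::-1])
cv2.imwrite("pics/s2.png",cv2.resize(camera("scene")[170:290,260:420,::-1],(800,600)))
```

```text
(no output)
```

View pics/w2.png

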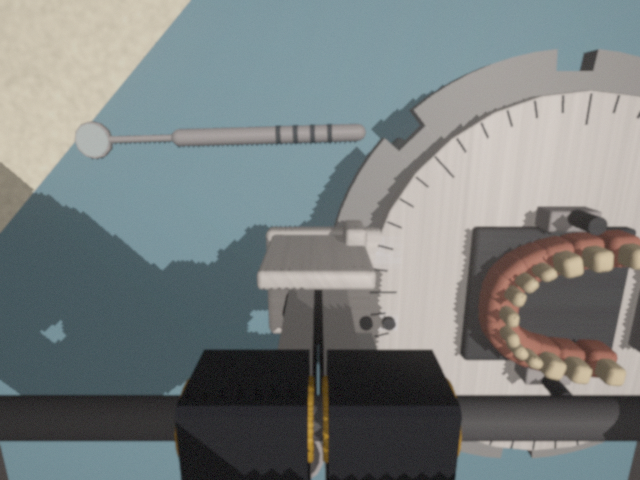

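View pics/s2.png

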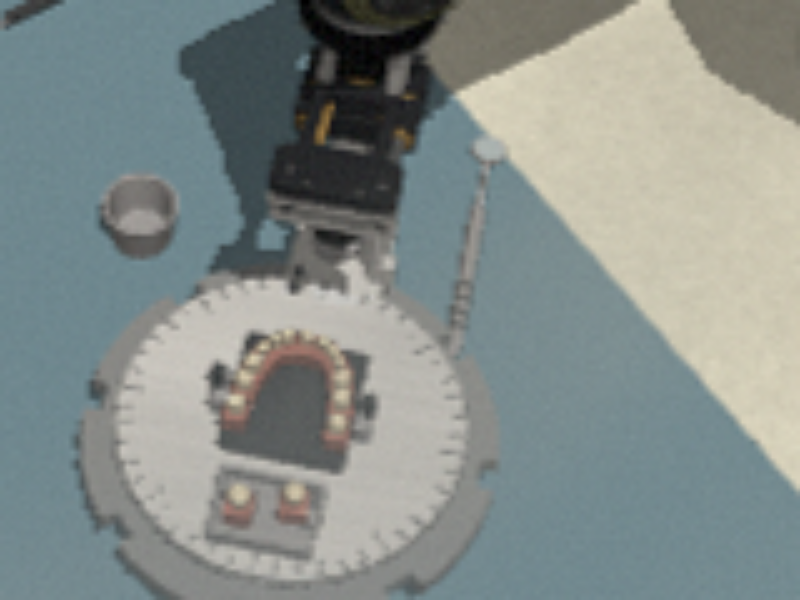

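The force is 3.5 N at 6.4 mm of travel, which matches the spring rate. I'll press the rest of the way.

Request:
move_arm([
  [[0,0,0.003],0],
  [[0,0,0.003],0],
  [[0,0,0.002],0],
  [[0,0,0.0005],0],
  [[0,0,0],0],
  [[0,0,0],0],
])

```text
time: 4.3
eef_pos: [0.4701, -0.0712, 0.077]
eef_rot: [[0.71, 0.704, 0.0], [0.704, -0.71, -0.0], [0.0, 0.0, -1.0]]
contact_force: [1.2, 0.1, 5.3]
width: 0.0004
```

Request:
move_arm([
  [[0,-0.0023,0],0],
  [[0,-0.0023,0],0],
  [[0,-0.0023,0],0],
  [[0,-0.0022,0],1],
  [[0,-0.0022,0],1],
  [[0,-0.0022,0],1],
  [[0,-0.0022,0],1],
  [[0,0,0],0],
])

```text
time: 5.1
eef_pos: [0.4588, -0.0596, 0.0769]
eef_rot: [[0.758, 0.652, -0.0], [0.652, -0.758, 0.0], [-0.0, -0.0, -1.0]]
contact_force: [2.7, 4.0, 4.4]
width: 0.0003
```

Run:
```python
from h import *
s=monitor.get_state();p=s["eef_pos"]-np.array([.5637,.0108,0]);print(p,np.hypot(*p[:2]),np.degrees(np.arctan2(p[1],p[0])))
cv2.imwrite("pics/w3.png",camera("wrist")[:,:,::-1])
```

```text
[-0.10486009 -0.0703998   0.07693371] 0.12630032177847875 -146.1238170451964
```

View pics/w3.png

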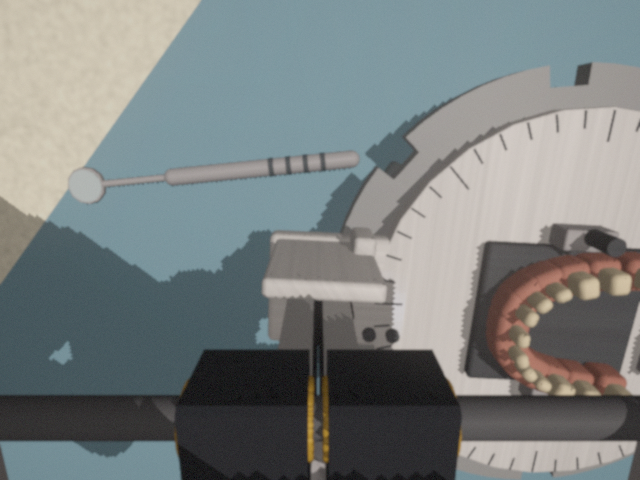

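Run:
```python
from h import *
m=camera_model("wrist");s=monitor.get_state();print(s["contact_force"],s["eef_pos"])
im=cv2.imread("pics/w3.png");cv2.imwrite("pics/w3z.png",cv2.resize(im[210:360,240:440],(800,600),interpolation=cv2.INTER_CUBIC))
ax=np.array([.5637,.0108])
# top edges of plate
for uv in((270,281),(380,284),(264,293),(387,299)):
    q=onz(m,uv,.112)[:2]-ax; print(uv,q,np.hypot(*q))
```

```text
[2.78143303 3.5145529  4.66231756] [ 0.45886349 -0.05964292  0.07689491]
(270, 281) [-0.13149471 -0.06587936] 0.1470746365655797
(380, 284) [-0.1005649 -0.040729 ] 0.10849954071945736
(264, 293) [-0.13020484 -0.07094095] 0.14827650008502316
(387, 299) [-0.09461138 -0.04335631] 0.10407248936528458
```

View pics/w3z.png

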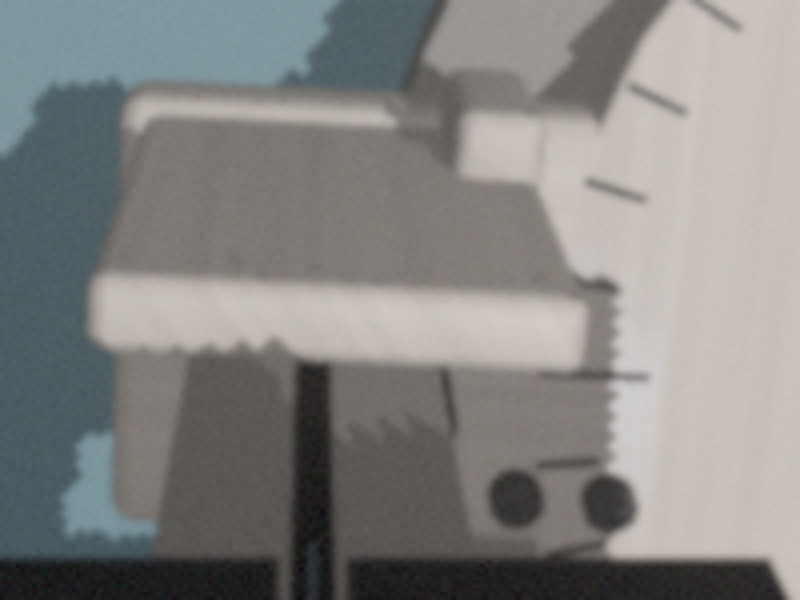

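The plate line gives a face offset of 23.8 mm (23 expected), so the table has turned about 7° (0.12 rad), carried by friction at the button. The tongue should be caught now. I'll lift clear of the button, staying below the plate's top, and check the notch angles.

Request:
move_arm([
  [[0,0,-0.006],0],
  [[0,0,-0.008],0],
  [[0,0,-0.008],0],
  [[0,0,0],0],
  [[0,0,0],0],
])

```text
time: 5.65
eef_pos: [0.4589, -0.06, 0.099]
eef_rot: [[0.758, 0.653, -0.0], [0.653, -0.758, -0.0], [-0.0, -0.0, -1.0]]
contact_force: [-0.3, 0.1, 0.6]
width: 0.0002
```

Run:
```python
from h import *
ax=np.array([.5637,.0108])
m=camera_model("top")
# notch middles at rim, zoomed coords in topz (x4, origin 240,200)
for z in((256,420),(118,372),(62,249),(100,118),(228,56),(362,92),(428,215)):
    q=onz(m,(240+z[0]/4,200+z[1]/4),.042)[:2]-ax;print(z,np.hypot(*q),np.degrees(np.arctan2(q[1],q[0])))
m=camera_model("wrist");cv2.imwrite("pics/w4.png",camera("wrist")[:,:,::-1])
```

```text
(256, 420) 0.1172332670505053 -179.19690739716663
(118, 372) 0.11350859305876149 135.09784853377718
(62, 249) 0.10997859018066095 90.38120869723701
(100, 118) 0.11504007196303775 44.9854416359901
(228, 56) 0.11490171970444915 -1.2290232993936305
(362, 92) 0.11932659562836338 -45.666217400838775
(428, 215) 0.1189192513094632 -89.91832139873402
```

View pics/w4.png

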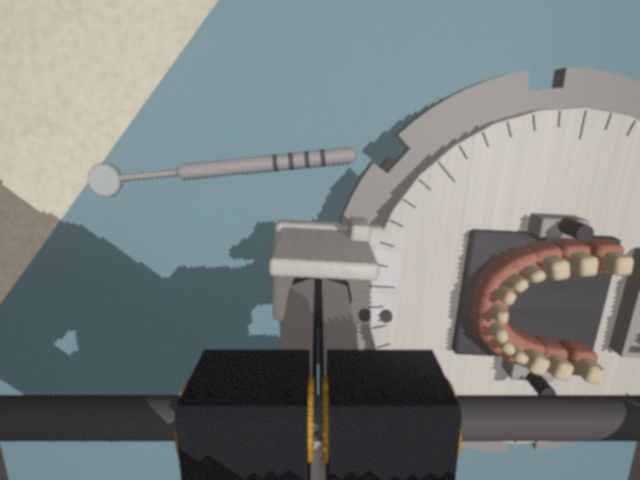

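Forces are back to zero and the notches sit at multiples of 45°, so the arm's final angle is 180°. I'll push along the arc.

Request:
move_arm([
  [[0.0003,-0.0022,0],1],
  [[0.0003,-0.0022,0],1],
  [[0.0006,-0.0044,0],2],
  [[0.0006,-0.0044,0],2],
  [[0.0006,-0.0044,0],2],
  [[0.0006,-0.0044,0],2],
  [[0.0006,-0.0044,0],2],
  [[0.0006,-0.0044,0],2],
  [[0.0006,-0.0044,0],2],
  [[0.0006,-0.0044,0],2],
  [[0.0003,-0.0022,0],1],
  [[0.0003,-0.0022,0],1],
])

```text
time: 6.9
eef_pos: [0.4411, -0.0195, 0.0988]
eef_rot: [[0.936, 0.353, -0.0], [0.353, -0.936, -0.0], [-0.0, 0.0, -1.0]]
contact_force: [2.1, -2.8, -2.7]
width: 0.0002
```

Run:
```python
from h import *
s=monitor.get_state();p=s["eef_pos"]-np.array([.5637,.0108,0]);print(p,np.hypot(*p[:2]),np.degrees(np.arctan2(p[1],p[0])))
np.save("m5.npy",camera_model("wrist"),allow_pickle=True)
im=camera("wrist");cv2.imwrite("pics/w5.png",im[:,:,::-1])
im=cv2.imread("pics/w5.png");cv2.imwrite("pics/w5z.png",cv2.resize(im[210:360,240:440],(800,600),interpolation=cv2.INTER_CUBIC))
```

```text
[-0.12258353 -0.0303004   0.09880868] 0.12627286536665663 -166.11583861558742
```

View pics/w5z.png

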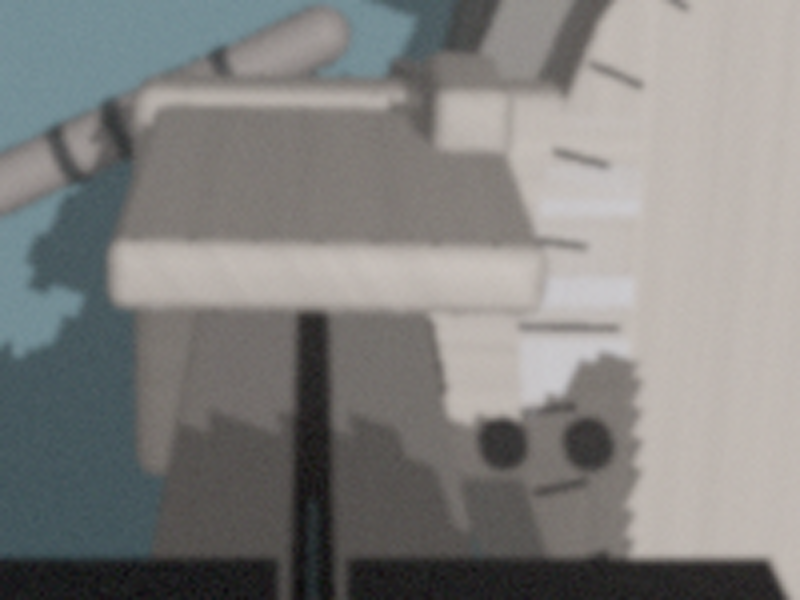

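```bash
cat > ang.py <<'E'
from h import *
def ang(m,a,b,z=.112):
    ax=np.array([.5637,.0108]);q1,q2=[onz(m,u,z)[:2]-ax for u in(a,b)]
    d=q1-q2;d/=np.linalg.norm(d);t=np.array([d[1],-d[0]])
    # direct angle from known face offset 23 mm
    mid=(q1+q2)/2; phi=np.degrees(np.arctan2(mid[1],mid[0])+np.arcsin(.023/np.hypot(*mid)))
    p=monitor.get_state()["eef_pos"][:2]-ax
    print("line dir",np.degrees(np.arctan2(d[1],d[0])),"offset",q1@t,"len",np.linalg.norm(q1-q2),"arm from offset",phi,"tcp tang",p@t)
E
python3 - <<'E'
from ang import *
m=np.load("m5.npy",allow_pickle=True).item()
ang(m,(267.5,286.3),(375.5,286.6))
s=monitor.get_state();print(s["contact_force"])
E
```

```text
line dir -159.43370643687248 offset 0.02463908190634579 len 0.04516317171317995 arm from offset -160.19255852225066 tcp tang 0.014965333079804926
[ 1.06064581 -3.04209311 -2.16184435]
```

The contact offset is 15.0 mm, as predicted. The arm is at about -159.5°, so 20.5° remain.

Request:
move_arm([
  [[0.0006,-0.0044,0],2],
  [[0.0006,-0.0044,0],2],
  [[0.0006,-0.0044,0],2],
  [[0.0006,-0.0044,0],2],
  [[0.0006,-0.0044,0],2],
  [[0.0006,-0.0044,0],2],
  [[0.0006,-0.0044,0],2],
  [[0.0006,-0.0044,0],2],
  [[0.0003,-0.0022,0],1],
  [[0.0003,-0.0022,0],1],
  [[0.0001,-0.0011,0],0.5],
  [[0,0,0],0],
])

```text
time: 8.15
eef_pos: [0.4378, 0.0214, 0.0989]
eef_rot: [[0.999, 0.039, -0.0], [0.039, -0.999, 0.0], [-0.0, -0.0, -1.0]]
contact_force: [1.6, -2.3, -1.5]
width: 0.0002
```

Run:
```python
from h import *
s=monitor.get_state();p=s["eef_pos"]-np.array([.5637,.0108,0]);print(p,np.hypot(*p[:2]),np.degrees(np.arctan2(p[1],p[0])))
np.save("m6.npy",camera_model("wrist"),allow_pickle=True)
im=camera("wrist");cv2.imwrite("pics/w6.png",im[:,:,::-1])
im=cv2.imread("pics/w6.png");cv2.imwrite("pics/w6z.png",cv2.resize(im[210:360,240:440],(800,600),interpolation=cv2.INTER_CUBIC))
cv2.imwrite("pics/s6.png",cv2.resize(camera("scene")[170:290,260:420,::-1],(800,600)))
```

```text
[-0.12593162  0.01056734  0.09893011] 0.12637421326166684 175.20335758113293
```

View pics/w6z.png

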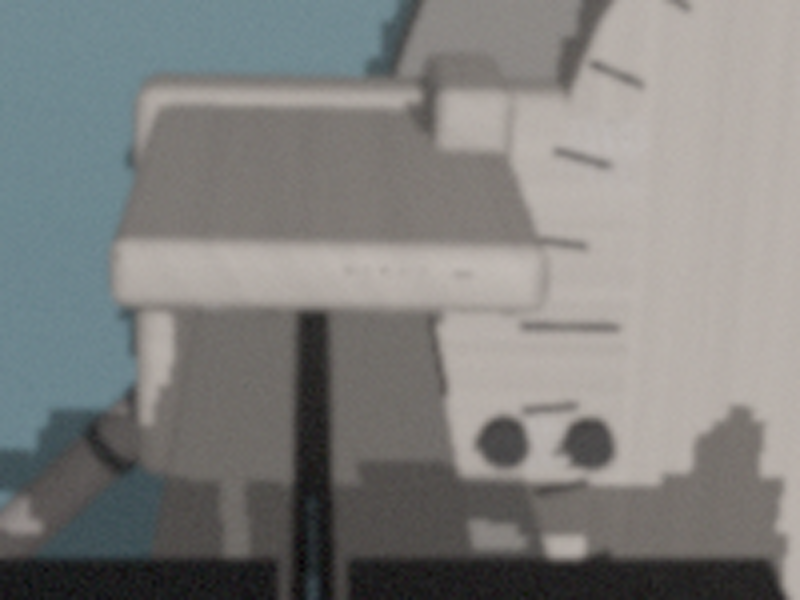

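View pics/s6.png

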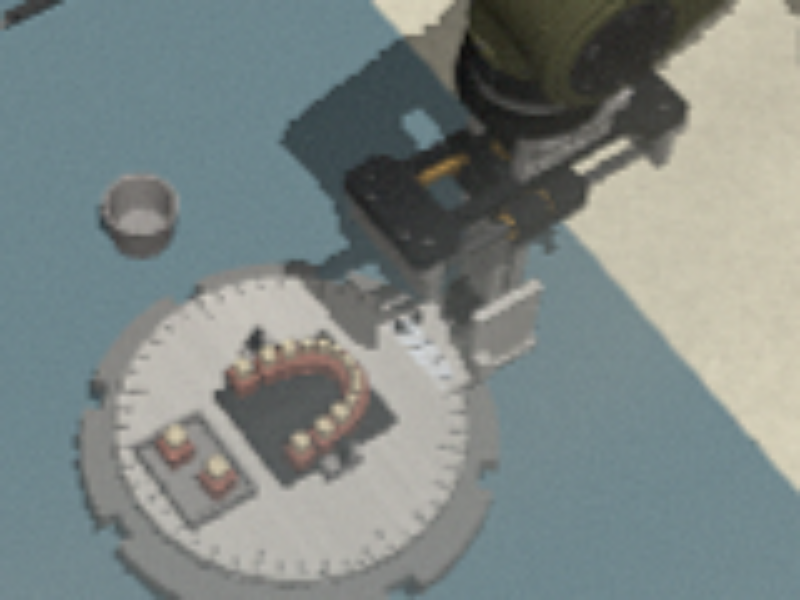

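Request:
move_arm([
  [[0.0001,-0.0011,0],0.5],
  [[0.0001,-0.0011,0],0.5],
  [[0.0001,-0.0011,0],0.5],
  [[0,0,0],0],
])

```text
time: 8.65
eef_pos: [0.438, 0.0249, 0.099]
eef_rot: [[1.0, 0.013, -0.0], [0.013, -1.0, 0.0], [-0.0, -0.0, -1.0]]
contact_force: [0.5, 0.2, -0.6]
width: 0.0005
```

```bash
cat > look.py <<'E'
from ang import *
import sys
n=sys.argv[1]
s=monitor.get_state();p=s["eef_pos"]-np.array([.5637,.0108,0]);print(p,np.degrees(np.arctan2(p[1],p[0])),s["contact_force"])
m=camera_model("wrist");np.save(f"m{n}.npy",m,allow_pickle=True)
im=camera("wrist")[:,:,::-1];cv2.imwrite(f"pics/w{n}.png",im)
cv2.imwrite(f"pics/w{n}z.png",cv2.resize(im[210:360,240:440],(800,600),interpolation=cv2.INTER_CUBIC))
cv2.imwrite(f"pics/s{n}.png",cv2.resize(camera("scene")[215:260,325:385,::-1],(800,600),interpolation=cv2.INTER_CUBIC))
E
python3 look.py 7; python3 -c "
from h import *
s=cv2.imread('pics/s6.png');cv2.imwrite('pics/s6z.png',cv2.resize(s[225:450,325:625],(800,600)))"
```

```text
[-0.12571892  0.0140977   0.09898   ] 173.60177097696268 [ 0.5133713   0.1637918  -0.56683094]
```

View pics/s7.png

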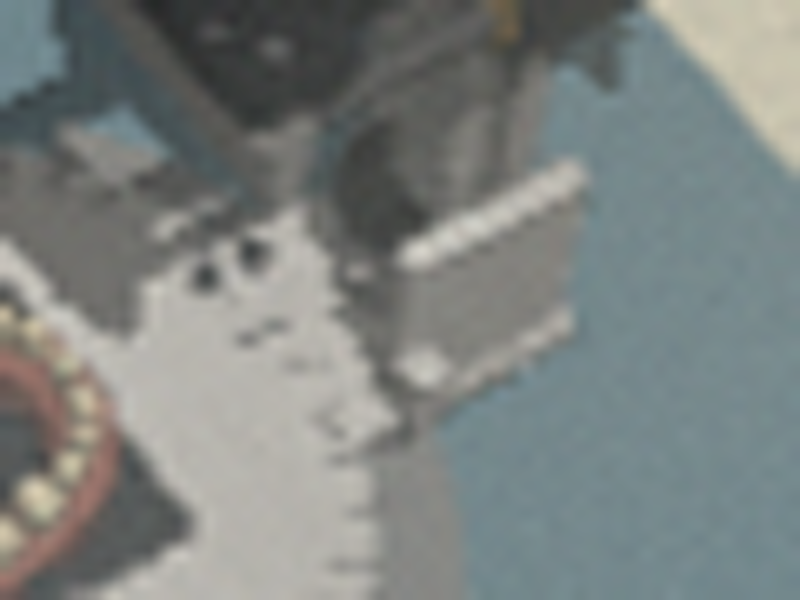

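View pics/s6z.png

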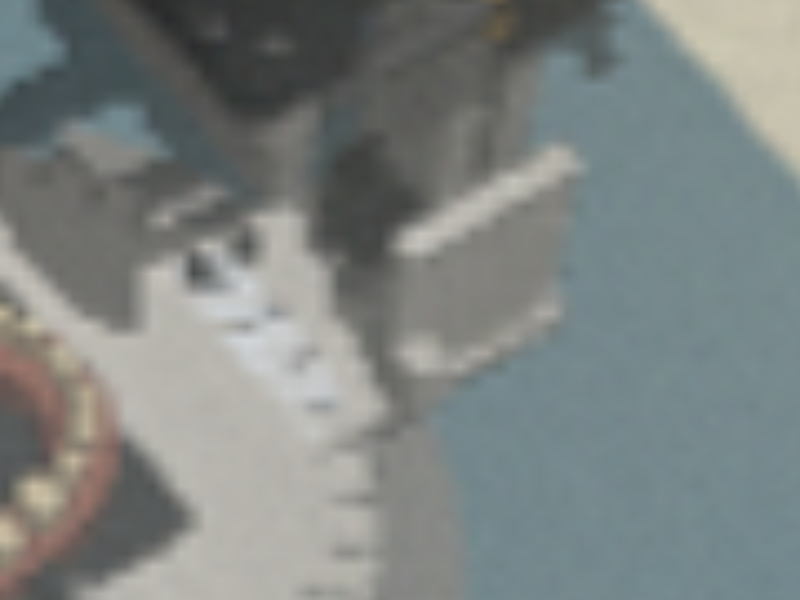

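View pics/w7z.png

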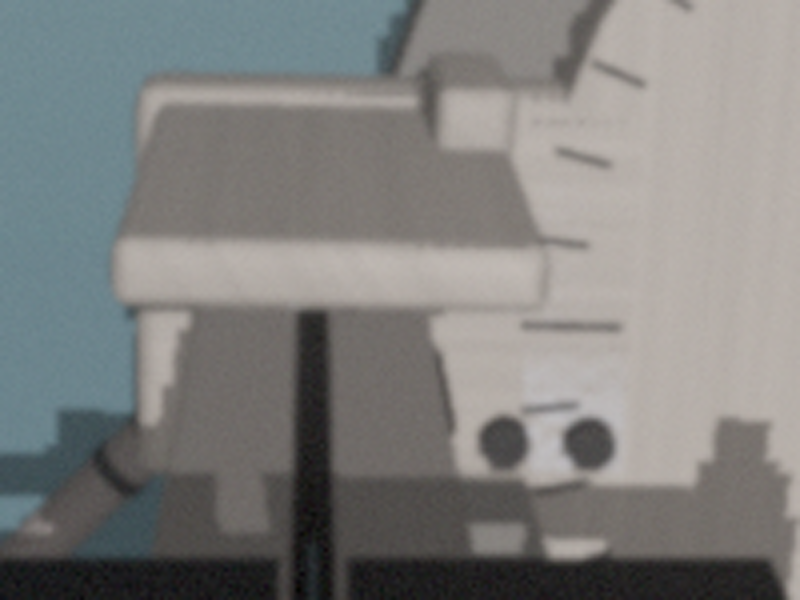

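Contact force has dropped from about 3 N to zero, and the plate is slightly ahead of the finger, which could mean it has locked. Backing off will show the plunger.

Request:
move_arm([
  [[0,0.002,0],0],
  [[0,0.002,0],0],
  [[0,0,-0.015],0],
  [[0,0,-0.03],0],
  [[0,0,-0.035],0],
  [[0,0,-0.02],0],
  [[0,0,0],0],
  [[0,0,0],0],
])

```text
time: 9.55
eef_pos: [0.4379, 0.0205, 0.1984]
eef_rot: [[1.0, 0.013, -0.0], [0.013, -1.0, -0.0], [-0.0, 0.0, -1.0]]
contact_force: [0.3, -0.3, -0.4]
width: 0.0003
```

```bash
python3 look.py 8
```

```text
[-0.12581531  0.00966747  0.19837196] 175.60610889169445 [ 0.33621935 -0.30280092 -0.43043532]
```

View pics/w8.png

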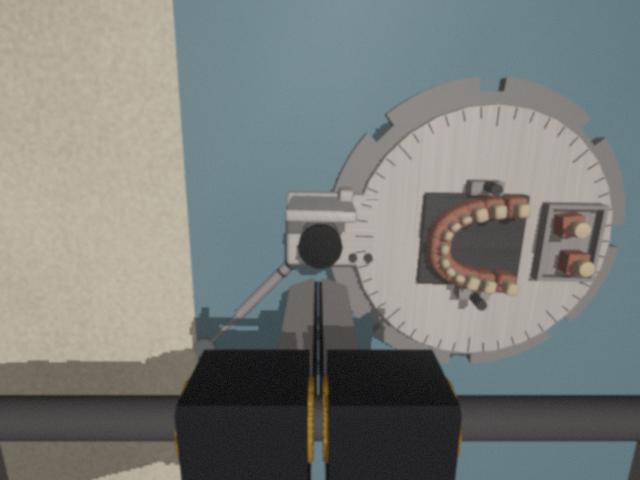

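View pics/s8.png

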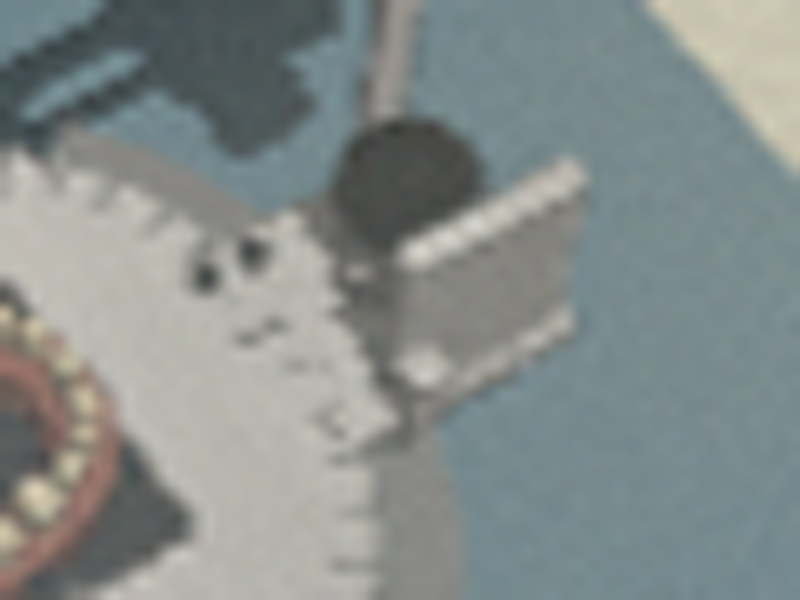

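The button is fully visible: at (320,245) in the wrist view and (410,185) in the scene crop. I'll triangulate its height and compare it with the same measurement from the start, when it was known to be up.

Run:
```python
from h import *
def blob(im,c,th=60):
    k=(im.max(2)<th).astype(np.uint8);nl,lab,st,ce=cv2.connectedComponentsWithStats(k)
    i=min((i for i in range(1,nl) if st[i,4]>40),key=lambda i:np.hypot(*(ce[i]-c)));return ce[i],st[i]
sm=camera_model("scene")
s8f=camera("scene")[:,:,::-1].copy();cv2.imwrite("pics/s8f.png",s8f)
ax=np.array([.5637,.0108,0])
for nm,wi,wm,wc,sc_im,sc in (("start","w1","w1.npy",(319,243),cv2.imread("pics/scene0.png"),(327,213)),("now","w8","m8.npy",(320,245),s8f,(356,229))):
    m=np.load(wm,allow_pickle=True).item()
    a,sa=blob(cv2.imread(f"pics/{wi}.png"),wc);b,sb=blob(sc_im,sc)
    c1,d1=ray(m,a);c2,d2=ray(sm,b)
    t=np.linalg.lstsq(np.stack([d1,-d2],1),c2-c1,rcond=None)[0]
    P=(c1+d1*t[0]+c2+d2*t[1])/2
    print(nm,a,sa,b,sb,"P",P,"miss",np.linalg.norm(c1+d1*t[0]-c2-d2*t[1]))
    q=onz(m,a,.092)-ax;print(" wrist at z.092: r",np.hypot(*q[:2]),"ang",np.degrees(np.arctan2(q[1],q[0])))
    # expected px in scene for up / caught at wrist ray
    for z in(.092,.081): print("  scene px if z",z,proj(sm,onz(m,a,z)))
    print("  diam px * depth/f ->", sa[2]*(c1[2]-.092)/m["K"][0,0], "if z=.081:",sa[2]*(c1[2]-.081)/m["K"][0,0])
```

```text
start [317.12560386 244.09742351] [ 298  224   40   41 1242] [326.91566265 212.63855422] [322 208  11  10  83] P [ 0.47600191 -0.07897435  0.08475317] miss 0.00232186097205387
 wrist at z.092: r 0.1257593326288374 ang -134.76806418544746
  scene px if z 0.092 [[327.02213363 210.94927812]]
  scene px if z 0.081 [[325.78481655 212.96474313]]
  diam px * depth/f -> 0.02745952141842274 if z=.081: 0.028489883125471065
now [319.58004158 245.92030492] [ 299  224   42   45 1443] [436.46902655 371.53097345] [401 353  71  40 113] P [0.52511539 0.29495799 0.3895104 ] miss 0.41055228189474047
 wrist at z.092: r 0.12405617322154112 ang 179.2417135064366
  scene px if z 0.092 [[355.02594248 227.55343863]]
  scene px if z 0.081 [[353.97424256 228.91814112]]
  diam px * depth/f -> 0.02814154648866502 if z=.081: 0.02922342628106577
```

Run:
```python
from h import *
for n,b in(("w1",(270,190,370,290)),("w8",(270,190,370,290))):
    im=cv2.imread(f"pics/{n}.png")[b[1]:b[3],b[0]:b[2]];cv2.imwrite(f"pics/{n}b.png",cv2.resize(im,(600,600),interpolation=cv2.INTER_CUBIC))
a=cv2.imread("pics/scene0.png")[195:225,310:350];c=cv2.imread("pics/s8f.png")[210:240,335:375]
cv2.imwrite("pics/cmp.png",cv2.resize(np.hstack([a,c]),(800,300),interpolation=cv2.INTER_CUBIC))
w=np.hstack([cv2.imread("pics/w1b.png"),cv2.imread("pics/w8b.png")]);cv2.imwrite("pics/cmpw.png",cv2.resize(w,(800,400)))
```

```text
(no output)
```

View pics/cmp.png

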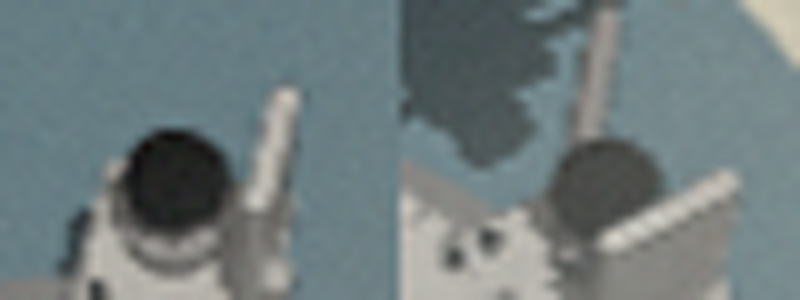

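View pics/cmpw.png

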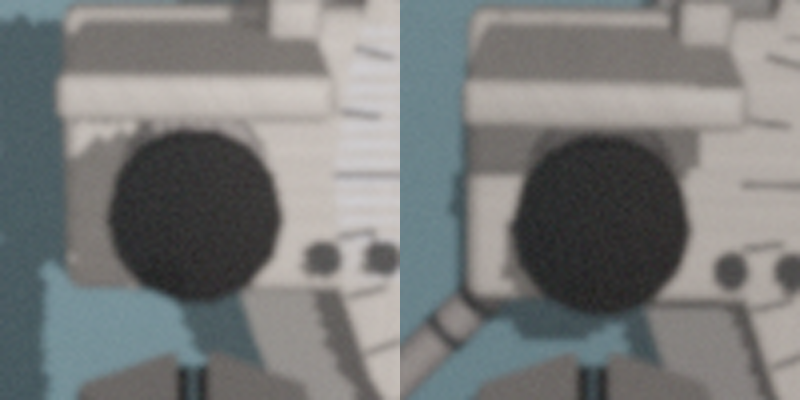

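In the wrist view the button has the scale it had when up: its size ratio is 1.03 with the camera 7 mm nearer, and the plate's is 1.02. I'll move aside for a clear top view to make the final check.

Request:
move_arm([
  [[0,-0.02,-0.01],0],
  [[0,-0.04,-0.01],0],
  [[0,-0.04,0],0],
  [[0,-0.04,0],0],
  [[0,-0.04,0],0],
  [[0,-0.04,0],0],
  [[0,-0.03,0],0],
  [[0,-0.01,0],0],
  [[0,0,0],0],
  [[0,0,0],0],
])

```text
time: 10.7
eef_pos: [0.4347, 0.2796, 0.2185]
eef_rot: [[1.0, 0.013, -0.001], [0.013, -1.0, -0.001], [-0.001, 0.001, -1.0]]
contact_force: [0.8, -0.8, 0.3]
width: 0.0005
```

Run:
```python
from h import *
m=camera_model("top");im=camera("top")[:,:,::-1].copy();cv2.imwrite("pics/t9.png",im);sc=camera("scene")[:,:,::-1].copy();cv2.imwrite("pics/s9.png",sc)
cv2.imwrite("pics/t9z.png",cv2.resize(im[200:350,240:440],(800,600),interpolation=cv2.INTER_CUBIC))
sm=camera_model("scene")
ax=np.array([.5637,.0108,0])
def blob(im,c):
    w=np.zeros(im.shape[:2],np.uint8);cv2.circle(w,c,11,1,-1)
    k=((im.max(2)<75)&(w>0)).astype(np.uint8);nl,lab,st,ce=cv2.connectedComponentsWithStats(k);i=1+st[1:,4].argmax();return ce[i],st[i]
for n,t,s,tc,scc in(("start",cv2.imread("pics/top0.png"),cv2.imread("pics/scene0.png"),(340,288),(327,213)),("now",im,sc,(304,308),(356,229))):
    a,sa=blob(t,tc);b,sb=blob(s,scc);q=onz(m,a,.092)-ax
    c1,d1=ray(m,a);c2,d2=ray(sm,b);tt=np.linalg.lstsq(np.stack([d1,-d2],1),c2-c1,rcond=None)[0]
    print(n,a,sa,b,sb,"r",np.hypot(*q[:2]),"ang",np.degrees(np.arctan2(q[1],q[0])),"tri z",(c1+d1*tt[0])[2],(c2+d2*tt[1])[2])
```

```text
start [339.55319149 287.91489362] [333 282  14  13 141] [327.07777778 212.73333333] [322 208  11  11  90] r 0.12721528735906498 ang -135.21836719862117 tri z 0.08231488081498961 0.08222882599770842
now [302.76428571 306.68571429] [296 300  14  14 140] [354.69811321 228.09433962] [350 224  10  10  53] r 0.12617985938216447 ang -179.95792207920675 tri z 0.08588360300405351 0.08591607877844187
```

View pics/t9z.png

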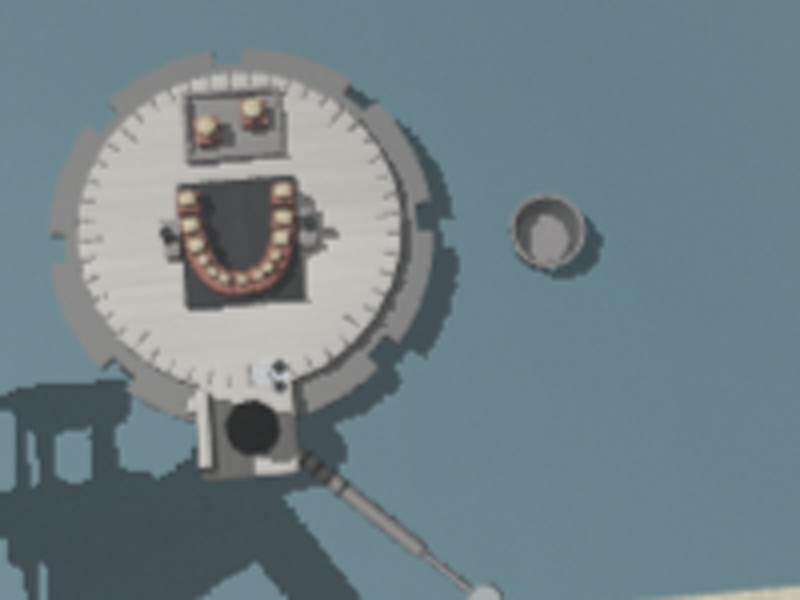

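The button has moved 44.7° (-135.2° to -180.0°), from (340,288) to (303,307). Its apparent height matches the sprung-up start. The teeth are standing in the tray, and the mirror and cup are unmoved. Signing off.

```bash
python3 -c "
from h import *
print(workorder.sign_off())"
```

```text
the job is handed in; nothing more can be done
None
```

The turntable is one notch clockwise, and my checks show it locked there with the plunger sprung back up. I handed the job in at about 10.8 s of the 40 s; no verdict was reported.

**What I did:** With the fingers shut, I pressed the button in about 15 mm (5.3 N) and turned the table about 7°, so the tongue was caught. I then lifted the fingertip clear of the button and pushed the upright plate round along its arc. I slowed to half-degree steps near the notch, backed off and moved the arm aside.

**Last checks:**
- **Turn:** the top camera shows the button going from -135.2° to -180.0°, a turn of 44.7°. That is within the notch's play of 45° and in line with the notch angles I measured.
- **Plunger:** in the wrist view the button is about the size expected if fully up (ratio 1.03, against 1.02 for the plate beside it). Its triangulated height is 86 mm now and 82 mm at the start, when it was known to be up at 92 mm. I relied on the comparison, because both readings are low.
- **Forces:** contact force at the readings stayed within about 7 N and fell to zero at the notch.
- **Other things:** both teeth stand in the tray, and the mirror and cup look unmoved. I did not inspect the jar, cassette, tray or scaler closely, but the arm never went near them low down.

**Disagreements:**
- An early wrist-camera reading gave a 46.0° turn, but its radius was 2 mm off, so I discounted it.
- In the last scene view the plate partly hides the button, which pushes that height reading up a little.
- I did not test the lock by pushing the table.

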